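# Dispense one vial cap and push it into the staging track

### The arm

A 6-joint arm with a two-finger parallel gripper is mounted at the origin on the work surface. World frame = base frame: x ahead of the robot, y to its left, z up, the work surface at z = 0. Lengths are in mm, angles in rad, forces in N, time in s.
With the tool pointing down it reaches from about 350 to 775 mm from the base axis. Payload 7.3 kg.
Tool frame: the origin (TCP) lies at the very end of the fingers, on their centre line; the grasp point (between the pads) lies 19 mm behind it (bot.grip_point_offset is the distance from the TCP to the grasp point, in mm); z points along the fingers, y is the line along which they close (so a half turn about z gives the same grasp; the last joint's range is limited). The gripper opens to 92 mm and grips with 3 to 60 N. Pads are 19 mm wide; open, the fingers measure 130 mm over their backs; the gripper's body (75 mm by 190 mm) begins 47 mm behind the grasp point.
Start: joints at [-0.146, 0.342, 1.524, -0, 1.275, -0.146], TCP at [525.019, 0.019, 226.741] pointing down, gripper open.
Joint ranges: [-2.53, 2.53], [-0.77, 2.02], [0.04, 2.7], [-1, 4.14], [0.28, 2.66], [-3.11, 3.11]. Speed limits (rad/s): [2.57, 2.57, 3.14, 3.14, 3.14, 3.14].

### API

Orientations are given as [roll, pitch, yaw] about the fixed x, y, z axes, in that order (R = Rz(yaw) Ry(pitch) Rx(roll)).
In Python, from plant import bot gives the robot as it stands. The module is installed in compiled form; this text tells all that it offers.
- The arm moves only by the shell command python3 -m jog 'ROWS' [OPENING]. ROWS is JSON, a list of rows, each a list of 6 numbers: the shift along the tool's x, y, z in mm, then the turn, a rotation vector about the tool's x, y, z in rad. In form: [[dx, dy, dz, rx, ry, rz], ...]. A call has 1 to 12 rows; each row shifts and turns the commanded pose from where the row before left it, along the tool's axes as they then stand; what a row does not reach is not made up. A row lasts 1/10 s, in which the tool goes at most 50 mm and 8.59 degrees, less where a joint would pass 70% of its speed; a pose out of reach is approached as far as the arm can. A call with a gripper value outside its range is refused whole. OPENING is the opening in per cent of the stroke, from 0 (shut) to 100 (fully open), set as the call begins (- or left out, the last holds). The fingers move at their own pace and stop on an object; the grip force is fixed at half the most. Time passes only in rows, so rows that do not move let the fingers close. It gives the time, the measured TCP pose, the force, the opening and the grip force at its end, in the units of the state.
- bot.get_obs(): the state, without advancing time (a new reading comes with each control period).
- bot.capture(name): name is "scene" or "side" or "wrist"; returns the picture (384x512x3 uint8, red, green, blue); there is no depth.
- bot.camera_model(name): a dict with "fx", "fy", "cx", "cy" (pixels), "position" and "orientation" of the camera in the world; the wrist camera has in their place "T_tool_cam" (4x4, takes a point from camera to tool coordinates, whose origin is the TCP and whose axes are the flange's). Camera axes: x right, y down, z forward; pixel columns grow to the right and rows downward; lengths in mm; the calibration is good to about 2 mm. A picture is of the moment at which its call begins: read the wrist's pose just before it. camera_model takes no time and is no camera call.
- bot.close_job(): hands the job in; it is judged then, once.
Trained networks look in the newest picture that a camera, given by its name, has taken for a name from the list of things; names that differ only in an ending like _2 or _b are one class to them, and where a whole thing is asked for, a point or a joint stands for the part that bears it (a point fixed in the world has none). Each returns a list of dicts, best first, with "p" (0 to 1); they miss things now and then, are a little off and sometimes report something else, mostly with a low value. They report only what shows in the picture. A call takes as long as a camera call.
- bot.outline_of(target, camera): "mask" (384x512 bool, what is visible of it) and "pixel" ([column, row] in pixels, amid what is visible of it).
The state is a dict: "time": time; "joint_positions": joint angles; "dq": joint speeds; "tau": joint torques, N m; "tool_pos": TCP position; "tcp_rot": TCP orientation; "contact_force": force on the tool from outside, world axes, zero at the start; "moment": the same for the moment, N m; "grip_width": finger opening in mm; "finger_force": force on a finger pad.
Only numpy, scipy, OpenCV 4.12 (cv2) and the standard library are available. Lean on these libraries where they do the work, as an engineer would, in place of code of your own. Each camera call takes 0.05 s, during which the arm holds its last target. There are 200 camera calls.

### The job

Press the plunger of the cap dispenser all the way down once and let it come back up, so that a single cap comes out at the front. Then push that cap along the table with the fingertips, without picking it up, until it lies flat and wholly between the two low rails of the staging track, not sticking out of either end. Leave the other caps in the dispenser and the other things on the bench where they are.

Things in the scene. Friction and masses are not known exactly. Their poses are not given: they have to be found in the camera images.
- dispenser: grey cap dispenser fixed to the table. Origin on the table under the axis of its upright square magazine (37 mm inside, 47 mm wide, 55 mm high, open top, no floor: the caps stand on the table); its front is its own -x, its front face is 22 mm ahead of the origin. Behind (x +19 to +124 mm) a housing 60 mm wide, 48 mm high, with 5 mm high feet to 43 mm either side, carries the plunger.
- gate (a point): foot of the magazine's front plate, on the table 22 mm in front (-x) of the dispenser's origin; axes as the dispenser's. The gate here is 17 mm high: only the lowest cap passes. It comes out along -x and is left standing on the table, its centre about 75 mm in front of the dispenser's origin; when the plunger comes up the next cap drops into place.
- shuttle_tip (a point): middle of the steel shuttle's front edge, 6 mm above the table, hidden in the foot of the dispenser. It pushes the lowest cap out, moving along the dispenser's -x by 3 times the plunger's travel (75 mm at full press), and returns with the plunger.
- plunger (a joint): plunger travel in m: 0 is up (at rest), 0.025 is fully down. A spring brings it back: it takes about 4 N to start and 9 N at the bottom, where it meets a hard stop.
- plunger_top (a point): centre of the flat top of the plunger's round black knob, 36 mm across; 96 mm above the table when up, 71 mm when fully pressed, 68 mm behind (+x of) the dispenser's origin. Moves straight down.
- cap0: white ribbed screw cap, a plain disc 34 mm across and 14 mm high, 20 g or so; origin at the centre of its underside, z up. The lowest in the magazine at the start: the one that is ejected. Slides on the table.
- cap1: white ribbed screw cap, a plain disc 34 mm across and 14 mm high, 20 g or so; origin at the centre of its underside, z up. Second from below in the magazine; stays in the dispenser.
- cap2: white ribbed screw cap, a plain disc 34 mm across and 14 mm high, 20 g or so; origin at the centre of its underside, z up. Top of the stack of three; stays in the dispenser.
- track: staging track fixed on the table, left or right of the dispenser: two parallel dark steel rails 120 mm long, 8 mm wide, 6 mm high, 72 mm apart between inner faces. Origin on the table midway between them; they run along its y at x = -40 and +40 mm; both ends (y = -60, +60 mm) are open. A cap slides in freely over the thin sheet between them.
- vial_block: grey block 60 x 84 mm (x, y), 30 mm high, holding six capped glass vials to 62 mm high; fixed to the table, on the other side of the dispenser from the track. Origin under its centre. Not to be used.
- vial_a: loose white vial standing upright behind the work on the left (+y), 28 mm across, 55 mm high; origin at the centre of its underside. Leave alone.
- vial_b: loose white vial like the other, on the right (-y). Leave alone.
- bottle: loose glass bottle with a brass cap, 68 mm across, 150 mm high, far left; origin at the centre of its underside. Leave alone.
- beaker: loose clear plastic cup, 90 mm across, 110 mm high, back left; origin at the centre of its underside. Leave alone.
- dish: loose clear covered dish lying back right, 92 mm across, 17 mm high; origin at the centre of its underside. Leave alone.

How it is judged (in metres and radians):
On the way, in this order (a step that is already met when the one before it is completed fails the run):
1. the plunger is pressed all the way down (value of joint plunger above 0.021 m), for 0.05 s.
2. the plunger is back up and the lowest cap stands on the table in front of the dispenser (value of joint plunger below 0.004 m and x of cap0 in the frame of dispenser below -0.04 m and height (world z) of cap0 below 0.004 m), for 0.1 s.
At the end, for the whole second after the job is handed in: The ejected cap lies flat on the table (under 4 mm, tilt under 0.1 rad), at rest, between the rails: centre within 21 mm of the track's middle line and 44 mm of its middle lengthways. Plunger up (under 4 mm); the other two caps within 10 mm of the magazine axis (x of cap0 in the frame of track between -0.021 and 0.021 m and y of cap0 in the frame of track between -0.044 and 0.044 m and height (world z) of cap0 below 0.004 m and angle between cap0's own z axis and vertical below 0.1 rad and linear speed of cap0 below 0.01 m/s and value of joint plunger below 0.004 m and horizontal distance between each of cap1, cap2 and dispenser below 0.01 m); the robot touches nothing.
It fails at once if the ejected cap is lifted off the table (height (world z) of cap0 above 0.012 m).
It fails at once if a second cap comes out of the magazine (horizontal distance between any of cap1, cap2 and dispenser above 0.015 m).
It fails at once if a loose vial is shifted by more than 20 mm or tipped (distance of any of vial_a, vial_b from where it was at the start of the episode above 0.02 m or angle between any of vial_a, vial_b's own z axis and vertical above 0.35 rad).
It fails at once if the bottle, beaker or dish is shifted by more than 20 mm or tipped (distance of any of bottle, beaker, dish from where it was at the start of the episode above 0.02 m or angle between any of bottle, beaker, dish's own z axis and vertical above 0.35 rad).
It also fails if it takes over 64 s, if anything falls off the work surface, if the arm or the gripper's body presses on something with over 40 N, if the wrist force passes 120 N, or if a joint passes its speed limit or range.

## Working session

There is one attempt and no reset: what is moved stays moved. The work goes in short steps, Python scripts to look and compute and a shell command to move; the robot and the scene stay as the last step left them, time stands still between calls to the robot, and variables do not carry over. Pictures are saved under pics/ and viewed, at most 10 in all, crops included, and the job is handed in when it is done.

```bash
mkdir -p pics; cat > h.py <<'E'
import numpy as np, cv2
from plant import bot
from scipy.spatial.transform import Rotation as R
def cam(n):
    m=bot.camera_model(n)
    if n=="wrist":
        o=bot.get_obs(); T=np.eye(4); T[:3,:3]=R.from_euler('xyz',o['tcp_rot']).as_matrix(); T[:3,3]=o['tool_pos']
        W=T@np.array(m['T_tool_cam']); return m,W[:3,:3],W[:3,3]
    q=np.array(m['orientation'],float)
    M=q if q.shape==(3,3) else (R.from_euler('xyz',q).as_matrix() if q.size==3 else R.from_quat(q).as_matrix())
    return m,M,np.array(m['position'],float)
def ray(c,px,z):
    m,M,p=c; d=M@np.array([(px[0]-m['cx'])/m['fx'],(px[1]-m['cy'])/m['fy'],1]); return p+d*(z-p[2])/d[2]
def proj(c,P):
    m,M,p=c; v=M.T@(np.array(P,float)-p); return np.array([m['fx']*v[0]/v[2]+m['cx'],m['fy']*v[1]/v[2]+m['cy']])
def snap(n,f):
    c=cam(n); im=bot.capture(n); cv2.imwrite('pics/'+f,im[:,:,::-1]); return c,im
E
python3 - <<'E'
from h import *
import json
print(bot.get_obs()); 
for n in("scene","side","wrist"): print(bot.camera_model(n))
A=[]
for n in("scene","side"):
    c,im=snap(n,n+'0.png'); A.append(im)
    for t in("dispenser","plunger_top","track","vial_block"):
        for r in bot.outline_of(t,n)[:2]: print(n,t,r['p'],r['pixel'],r['mask'].sum(),ray(c,r['pixel'],0).round())
cv2.imwrite('pics/both.png',cv2.resize(np.vstack(A)[:,:,::-1],(800,1200))[:,:]) 
E
```

```text
{'time': 0.0, 'joint_positions': array([-1.45985977e-01,  3.42722014e-01,  1.52500923e+00,  1.20424174e-05,
        1.27543646e+00, -1.46013853e-01]), 'dq': array([-0.00050854,  0.00077907, -0.00072111, -0.00237257,  0.00181294,
       -0.00160475]), 'tau': array([ 7.61924657e-04, -4.31245601e+01, -2.44219762e+01,  7.17750052e-02,
        5.59406646e-02, -1.04314388e-04]), 'tool_pos': array([5.24584715e+02, 9.43847528e-02, 2.26048070e+02]), 'tcp_rot': array([-3.14003604e+00, -2.40555092e-04,  1.57082050e+00]), 'contact_force': array([-0.15781247,  0.36369033,  0.78607404]), 'moment': array([ 0.05063466, -0.02759581, -0.02651576]), 'finger_force': 0.0, 'grip_width': 91.97603916252416}
{'fx': 495.1598519516564, 'fy': 495.1598519516564, 'cx': 259.27938867513456, 'cy': 193.34100341706394, 'position': array([1144.50491068, -645.70675962,  893.04523174]), 'orientation': array([-2.31469232, -0.01085067,  0.65982517])}
{'fx': 406.9764892049702, 'fy': 406.9764892049702, 'cx': 253.39451092231477, 'cy': 189.9695529972383, 'position': array([494.66594878, 750.2038601 , 634.5391511 ]), 'orientati
[... 332 characters left out ...]
00e-01],
       [ 3.51737028e-04, -2.88766105e-01,  9.57399610e-01,
        -1.58068803e+02],
       [ 0.00000000e+00,  0.00000000e+00,  0.00000000e+00,
         1.00000000e+00]])}
scene dispenser 0.97 [266.9, 235.8] 2202 [665.  18.   0.]
scene dispenser 0.2 [161.9, 279.1] 1825 [ 560. -232.    0.]
scene plunger_top 0.72 [269.3, 221.1] 160 [640.  61.   0.]
scene track 0.77 [158.4, 277.9] 1837 [ 552. -235.    0.]
scene vial_block 0.86 [277.9, 164.6] 822 [525. 255.  -0.]
side dispenser 0.92 [233.7, 196.5] 2043 [682. -34.   0.]
side plunger_top 0.4 [275.7, 281.3] 1468 [541. 217.   0.]
side track 0.17 [234.3, 161.6] 157 [ 714. -190.    0.]
side vial_block 0.61 [278.8, 278.4] 1448 [536. 208.   0.]
```

View pics/scene0.png

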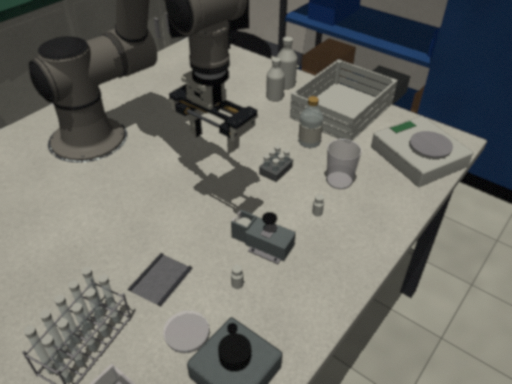

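View pics/side0.png

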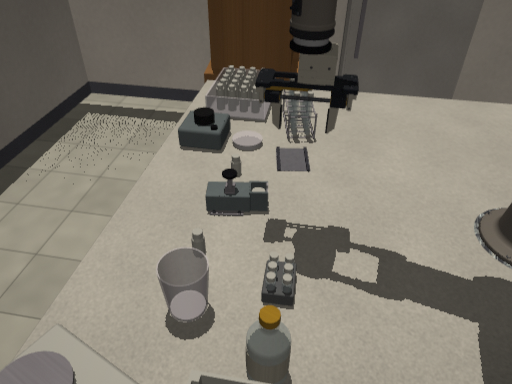

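The scene view shows the dispenser with its magazine at (245,222) and knob at (269,219), and the track at (160,278). In the side view the magazine is at (259,192), the knob at (230,175) and the track at (293,159). The dispenser front faces the robot, and the track lies on the -y side.

```bash
python3 - <<'E'
from h import *
S,D,W=cam("scene"),cam("side"),cam("wrist")
for c,k,m in((S,(269,217),(243,221)),(D,(230,174),(259,189))):
    a,b=ray(c,k,96),ray(c,m,55); print(a.round(),b.round(),np.linalg.norm((a-b)[:2]),np.degrees(np.arctan2(*(a-b)[1::-1])))
for n,c in(("scene",S),("side",D)):
    for r in bot.outline_of("track",n)[:1]:
        print(n,[ray(c,p,3).round()[:2] for p in cv2.boxPoints(cv2.minAreaRect(np.argwhere(r['mask'])[:,::-1].astype(np.float32)))])
        h=max(cv2.findContours(r['mask'].astype(np.uint8),0,1)[0],key=len); q=cv2.approxPolyDP(h,6,True)[:,0]; print([(tuple(p),ray(c,p,3).round()[:2]) for p in q])
print(W[2],W[1][:,2])
c,_=snap("wrist","w0.png")
E
```

```text
[686.  -5.  96.] [622. -20.  55.] 65.52713626119083 13.835007846065515
[680.   5.  96.] [613.  -5.  55.] 67.34617910809371 8.227457422597851
scene [array([ 523., -299.]), array([ 492., -159.]), array([ 595., -169.]), array([ 616., -302.])]
[((np.int32(162), np.int32(253)), array([ 507., -180.])), ((np.int32(129), np.int32(287)), array([ 521., -293.])), ((np.int32(160), np.int32(306)), array([ 611., -286.])), ((np.int32(191), np.int32(270)), array([ 595., -175.]))]
side [array([ 732., -228.]), array([ 707., -233.]), array([ 685., -129.]), array([ 709., -124.])]
[((np.int32(233), np.int32(153)), array([ 727., -229.])), ((np.int32(238), np.int32(174)), array([ 690., -128.]))]
[525.28664504  77.21879631 384.78654604] [-2.58751530e-04 -2.88780551e-01 -9.57395282e-01]
```

View pics/w0.png

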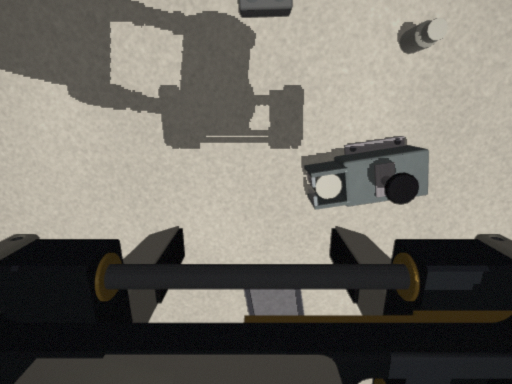

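The wrist view shows the magazine with a white cap at (328,187), the knob at (402,188), the vial block at (265,5) and a strip of the track at (272,300).

```bash
python3 - <<'E'
from h import *
W=cam("wrist"); 
im=cv2.imread('pics/w0.png')
k=(im.max(2)<28).astype(np.uint8); k[230:]=0; n,l,s,ce=cv2.connectedComponentsWithStats(k)
print([(s[i],ce[i].round(1)) for i in range(1,n) if s[i,4]>300])
w=(im.min(2)>150).astype(np.uint8)[150:220,300:350]; n,l,s,ce=cv2.connectedComponentsWithStats(w)
print([(s[i],ce[i].round(1)+[300,150]) for i in range(1,n) if s[i,4]>100])
print("knob",ray(W,(402,188),96),"cap2top",ray(W,(328.5,186.5),42))
E
```

```text
[(array([385, 173,  33,  30, 683], dtype=int32), array([401.1, 187.3]))]
[(array([  0,   0,  50,  70, 968], dtype=int32), array([318.2, 200.1])), (array([ 13,  25,  28,  24, 491], dtype=int32), array([327.6, 185.9]))]
knob [682.46193769  -1.51917889  96.        ] cap2top [617.2799014  -14.26857001  42.        ]
```

```bash
python3 -m jog '[[0,26,0,0,0,0],[0,26,0,0,0,0],[0,26,0,0,0,0],[0,26,0,0,0,0],[0,26,10,0,0,0],[-1,27,20,0,0,0],[0,0,20,0,0,0],[0,0,20,0,0,0],[0,0,20,0,0,0],[0,0,20,0,0,0],[0,0,8,0,0,0],[0,0,0,0,0,0]]' 0
python3 - <<'E'
from h import *
c,im=snap("wrist","w1.png"); print(c[2],proj(c,(682,-1,96)),proj(c,(617,-14,42)))
c,im=snap("side","s1.png"); print(proj(c,(682,-1,96))); cv2.imwrite('pics/s1c.png',cv2.resize(im[110:250,160:330,::-1],None,fx=4,fy=4))
E
```

```text
time: 1.85
tool_pos: [681.4, -0.9, 107.4]
tcp_rot: [-3.139, -0.0, 1.571]
contact_force: [-0.3, -0.3, 1.0]
grip_width: 2.2
finger_force: 0.0
[682.04174603  76.24423835 265.51719007] [257.3914488  232.88548864] [182.61500981 220.52360091]
[229.55114532 172.44180602]
```

View pics/s1c.png

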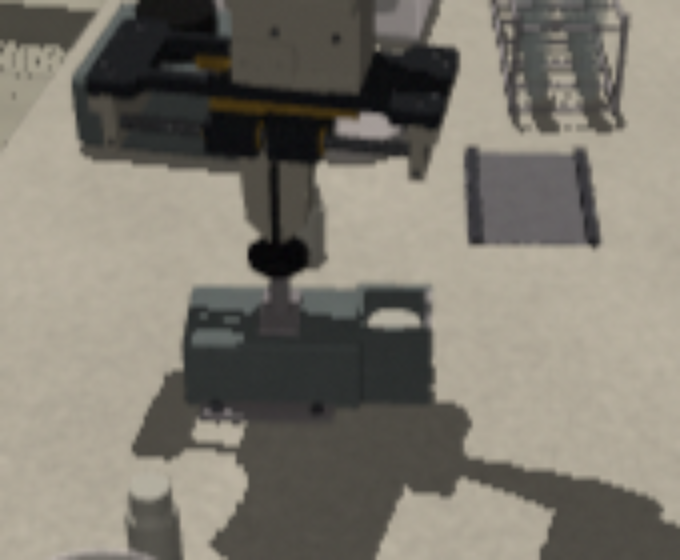

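The closed fingertips sit centred above the knob at crop pixel (277,240). I'll press now.

```bash
python3 -m jog '[[0,0,8,0,0,0],[0,0,4,0,0,0],[0,0,4,0,0,0],[0,0,4,0,0,0],[0,0,4,0,0,0],[0,0,4,0,0,0],[0,0,3,0,0,0],[0,0,3,0,0,0],[0,0,2,0,0,0],[0,0,1,0,0,0],[0,0,0,0,0,0]]'
```

```text
time: 3.05
tool_pos: [682.2, -1.0, 73.2]
tcp_rot: [3.14, 0.0, 1.571]
contact_force: [-3.4, 0.7, 8.1]
grip_width: 0.2
finger_force: 4.0
```

```bash
python3 -m jog '[[0,0,2,0,0,0],[0,0,2,0,0,0],[0,0,0,0,0,0],[0,0,0,0,0,0]]'
```

```text
time: 3.45
tool_pos: [682.4, -1.0, 71.2]
tcp_rot: [3.139, 0.0, 1.571]
contact_force: [-7.1, 0.0, 17.2]
grip_width: 0.5
finger_force: 8.8
```

```bash
python3 -m jog '[[0,0,-4,0,0,0],[0,0,-4,0,0,0],[0,0,-5,0,0,0],[0,0,-5,0,0,0],[0,0,-6,0,0,0],[0,0,-8,0,0,0],[0,0,-25,0,0,0],[0,0,-30,0,0,0],[0,-25,-30,0,0,0],[0,-30,-20,0,0,0],[0,-30,-20,0,0,0],[0,-30,0,0,0,0]]'
python3 -m jog '[[0,-20,0,0,0,0],[0,-10,0,0,0,0],[0,0,0,0,0,0]]'
python3 - <<'E'
from h import *
c,im=snap("wrist","w2.png"); print(c[2],proj(c,(543,-28,14)))
for r in bot.outline_of("cap0","wrist"): print(r['p'],r['pixel'],r['mask'].sum(),ray(c,r['pixel'],10))
E
```

```text
time: 4.65
tool_pos: [567.1, -1.1, 227.6]
tcp_rot: [3.136, 0.001, 1.571]
contact_force: [-0.0, -0.9, 0.7]
grip_width: 0.5
finger_force: 0.0
time: 4.95
tool_pos: [536.5, -1.0, 225.1]
tcp_rot: [3.141, -0.0, 1.571]
contact_force: [1.3, -0.1, 0.1]
grip_width: 0.5
finger_force: 0.0
[536.73117129  76.25655236 383.17214171] [261.28976659 190.4712079 ]
0.87 [315.5, 183.8] 464 [618.49938748 -19.47983414  10.        ]
0.78 [263.6, 187.3] 477 [546.27501422 -24.52487166  10.        ]
```

View pics/w2.png

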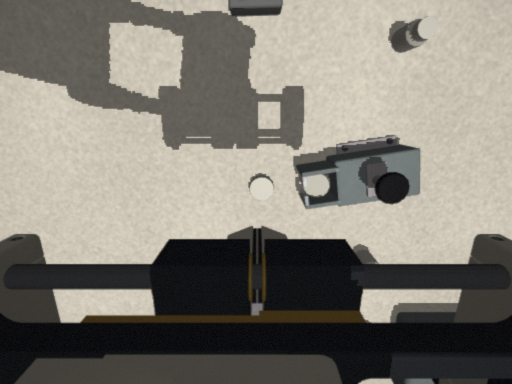

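The cap has come out and stands at (262,187), so about (545,-25). The plunger is up and one cap still shows in the magazine. Next I'll take a quick look at the track from above.

```bash
python3 -m jog '[[-30,0,0,0,0,0],[-45,3,0,0,0,0],[-45,3,0,0,0,0],[-45,5,0,0,0,0],[-40,5,0,0,0,0],[-25,5,0,0,0,0],[0,0,0,0,0,0],[0,0,0,0,0,0]]' 20
python3 - <<'E'
from h import *
c,im=snap("wrist","w3.png"); print(c[2])
cv2.imwrite('pics/w3c.png',cv2.resize(im[90:250,130:390,::-1],None,fx=3,fy=3))
for r in bot.outline_of("track","wrist")[:2]:
    h=max(cv2.findContours(r['mask'].astype(np.uint8),0,1)[0],key=len); q=cv2.approxPolyDP(h,5,True)[:,0]; print(r['p'],[(p.tolist(),ray(c,p,3).round(1)[:2]) for p in q])
E
```

```text
time: 5.85
tool_pos: [558.4, -231.3, 223.7]
tcp_rot: [-3.141, -0.001, 1.57]
contact_force: [-0.4, -0.2, 0.0]
grip_width: 18.5
finger_force: 0.0
[ 558.8809143  -154.22551466  381.88379062]
0.98 [([280, 124], array([ 589.3, -169.1])), ([215, 135], array([ 502.3, -183.4])), ([233, 215], array([ 523.6, -298. ])), ([291, 206], array([ 607.9, -284.2]))]
```

View pics/w3c.png

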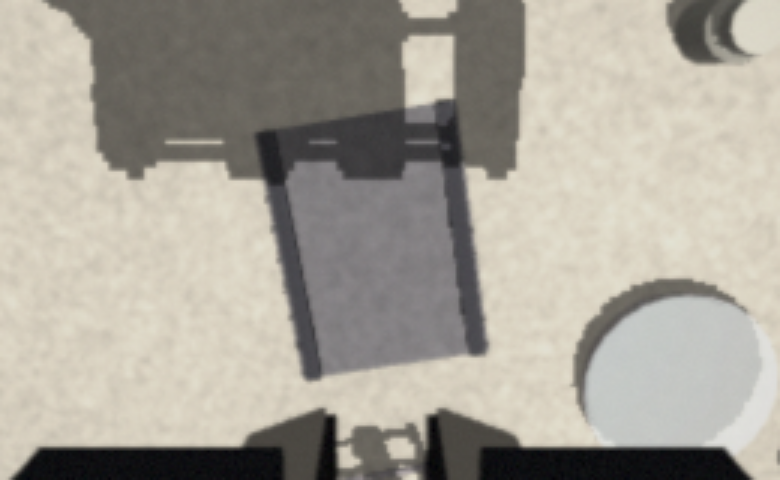

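The wrist view shows the track clearly, with corners at crop pixels (262,130), (450,100), (485,352) and (312,378). That puts its centre at about (556,-234) with a yaw of about 9.7°, and its open near end at (546,-175).

```bash
python3 -m jog '[[35,-3,0,0,0,0],[45,-3,0,0,0,0],[45,-3,0,0,0,0],[45,-3,0,0,0,0],[45,-1,0,0,0,0],[41,0,20,0,0,0],[0,0,40,0,0,0],[0,0,40,0,0,0],[0,0,40,0,0,0],[0,0,40,0,0,0],[0,0,20,0,0,0],[0,0,0,0,0,0]]' 20
```

```text
time: 7.15
tool_pos: [542.6, 26.5, 22.2]
tcp_rot: [-3.136, -0.001, 1.573]
contact_force: [-1.4, 0.3, 0.3]
grip_width: 18.3
finger_force: 0.0
```

```bash
python3 -m jog '[[0,2,7,0,0,0],[0,0,5,0,0,0],[0,0,0,0,0,0],[0,0,0,0,0,0]]'
```

```text
time: 7.55
tool_pos: [547.5, 25.0, 13.6]
tcp_rot: [3.14, 0.0, 1.571]
contact_force: [0.1, 0.2, 0.2]
grip_width: 18.1
finger_force: 0.0
```

```bash
python3 -m jog '[[0,-2,4,0,0,0],[0,0,0,0,0,0],[0,0,0,0,0,0]]'
```

```text
time: 7.85
tool_pos: [544.9, 25.0, 8.8]
tcp_rot: [-3.142, -0.0, 1.571]
contact_force: [0.3, 0.8, 0.4]
grip_width: 18.3
finger_force: 0.0
```

```bash
python3 -m jog '[[-8,0,0,0,0,0],[-8,0,0,0,0,0],[-6,0,0,0,0,0],[-5,0,0,0,0,0],[-5,0,0,0,0,0],[-8,0,0,0,0,0],[-8,0,0,0,0,0],[-8,0,0,0,0,0],[-8,0,0,0,0,0],[-5,0,0,0,0,0],[-3,0,0,0,0,0],[0,0,0,0,0,0]]'
python3 - <<'E'
from h import *
c,im=snap("scene","s2.png"); o=bot.get_obs(); print(o['tool_pos'],o['contact_force'])
a=im[180:330,100:300,::-1]; cv2.imwrite('pics/s2c.png',cv2.resize(a,None,fx=4,fy=4)); print(proj(c,(545,-71,14)))
for r in bot.outline_of("cap0","scene"): print(r['p'],r['pixel'],ray(c,r['pixel'],10))
E
```

```text
time: 9.05
tool_pos: [545.1, -47.4, 8.7]
tcp_rot: [3.141, 0.0, 1.57]
contact_force: [-0.2, -0.4, -0.2]
grip_width: 18.3
finger_force: 0.0
[545.02889117 -47.07497414   8.71716591] [ 0.30967729 -0.41027358 -0.31671817]
[205.20758742 230.30634249]
0.7 [204.9, 232.8] [547.26047352 -74.94829951  10.        ]
```

View pics/s2c.png

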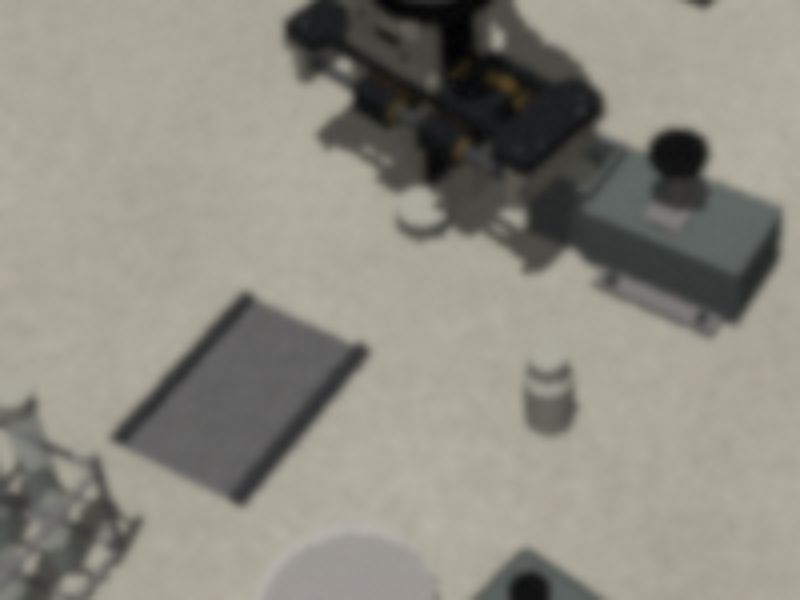

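The cap is cradled ahead of the fingertips at crop pixel (420,215), about (546,-73), and is heading for the track mouth. I'll keep pushing.

```bash
python3 -m jog '[[-5,0,0,0,0,0],[-9,0,0,0,0,0],[-10,0,0,0,0,0],[-10,0,0,0,0,0],[-10,0,0,0,0,0],[-10,0,0,0,0,0],[-10,0,0,0,0,0],[-10,0,0,0,0,0],[-9,0.5,0,0,0,0],[-8,1,0,0,0,0],[-5,0.5,0,0,0,0],[0,0,0,0,0,0]]'
python3 -m jog '[[-5,0.7,0,0,0,0],[-8,1.2,0,0,0,0],[-8,1.3,0,0,0,0],[-8,1.3,0,0,0,0],[-8,1.3,0,0,0,0],[-8,1.2,0,0,0,0],[-7,1,0,0,0,0],[-5,0.7,0,0,0,0],[-4,0.5,0,0,0,0],[-2,0.3,0,0,0,0],[0,0,0,0,0,0]]'
python3 - <<'E'
from h import *
c,im=snap("scene","s3.png")
for r in bot.outline_of("cap0","scene"): print(r['p'],r['pixel'],ray(c,r['pixel'],10))
E
```

```text
time: 10.35
tool_pos: [547.2, -143.7, 8.7]
tcp_rot: [3.141, 0.0, 1.57]
contact_force: [1.2, -0.3, -0.1]
grip_width: 18.4
finger_force: 0.0
time: 11.45
tool_pos: [556.6, -206.1, 8.7]
tcp_rot: [3.141, 0.0, 1.571]
contact_force: [-0.4, 0.5, -0.2]
grip_width: 18.5
finger_force: 0.0
0.68 [159.5, 276.4] [ 557.33564425 -234.89324012   10.        ]
```

Next I'll back off, raise the arm, and check with the wrist camera.

```bash
python3 -m jog '[[4,0,0,0,0,0],[10,0,0,0,0,0],[12,0,0,0,0,0],[0,0,-20,0,0,0],[0,0,-40,0,0,0],[0,0,-45,0,0,0],[-10,0,-45,0,0,0],[-15,0,-40,0,0,0],[-20,0,-25,0,0,0],[-5,0,0,0,0,0],[0,0,0,0,0,0],[0,0,0,0,0,0]]'
python3 - <<'E'
from h import *
c,im=snap("wrist","w4.png")
for r in bot.outline_of("cap0","wrist"): 
    p=ray(c,r['pixel'],12); d=(p-[556,-234,12])[:2]; a=np.radians(9.7); print(r['p'],r['pixel'],p,[d@[np.cos(a),np.sin(a)],d@[-np.sin(a),np.cos(a)]])
cv2.imwrite('pics/w4c.png',cv2.resize(im[90:250,130:390,::-1],None,fx=3,fy=3))
E
```

```text
time: 12.75
tool_pos: [555.9, -228.6, 222.1]
tcp_rot: [-3.139, -0.002, 1.571]
contact_force: [0.2, 1.2, -1.1]
grip_width: 18.1
finger_force: 0.0
0.79 [257.5, 172.7] [ 556.51187241 -229.87871536   12.        ] [np.float64(1.1989470994298173), np.float64(3.9761194978694583)]
```

View pics/w4c.png

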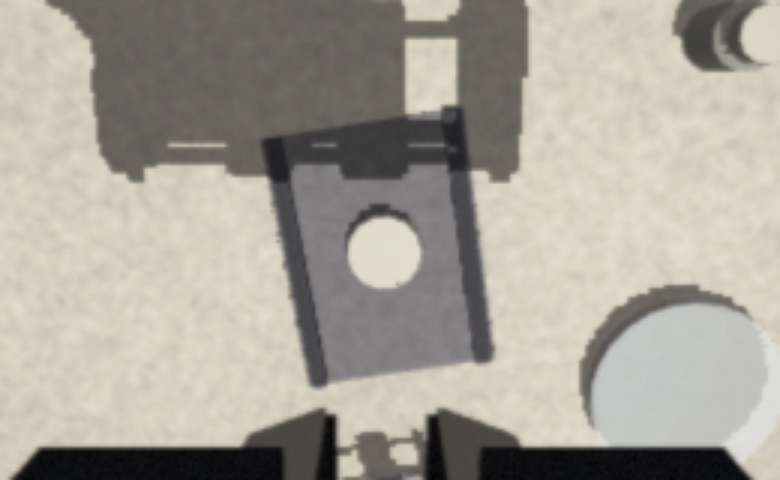

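The cap lies flat in the middle of the track at crop pixel (384,252), about 1 mm and 4 mm off centre. The robot is clear of everything.

```bash
python3 -c "
from plant import bot
print(bot.close_job())"
```

```text
the job is handed in; nothing more can be done
None
```

I pressed the plunger once, one cap came out, and I pushed it to within about 5 mm of the track's centre, lying flat with the arm clear, then handed the job in at about 13 s (no verdict was returned).

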